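Show the specimen plate's edge to the reader

TASK

With the fingertips, push the thin aluminium specimen plate along the top of the dark plinth towards the end where the edge reader (the black post with the amber band) stands, until about a third of the plate's length sticks out past that end of the plinth. Leave it lying flat on the ledge and square to it. Only push the plate: do not lift or tip it, keep the gripper off the red specimen on it, and leave the reader and the other things on the bench where they are.

Things in the scene. Friction and masses are not known exactly. Their poses are not given: they have to be found in the camera images.
- plinth: Dark grey cast instrument plinth, fixed: 180 mm (its x) by 380 mm (its y), flat top (the ledge) 50 mm above the table. Origin at the centre of its underside, on the table; its ends are 190 mm from the origin along +y and -y, both open. A bright aluminium fence 10 mm wide and 8 mm high runs along the +x edge of the top (its inner face at x = +80 mm); the -x edge is open. In each episode the plinth is turned a little on the table.
- plate: Loose flat aluminium specimen plate lying on the plinth, 96 mm (its x) by 140 mm (its y, the length, roughly along the plinth) by 6 mm thick, about 0.14 to 0.31 kg with its specimen. Origin at the centre of its underside. It starts a little skewed and slides with friction: it stops where it is left.
- specimen: Red round specimen mount, 30 mm diameter, 12 mm high, fixed on the middle of the plate's top; origin at the centre of its underside, 6 mm above the plate's origin. Not to be touched.
- reader: Edge reader: loose black post 90 mm high with a bright amber band at 45 to 65 mm height, post 44 mm diameter, foot 60 mm diameter. Stands on the table beyond one end of the plinth (either one), its axis about 120 to 150 mm past the end. Origin at the centre of its underside.
- motor: Bystander: loose small stepper motor, aluminium can 44 mm diameter, 30 mm high, shaft up to 48 mm, blue connector block on its side. Stands on the table beyond the plinth's other end. Origin at the centre of its underside.
- objective: Bystander: loose steel microscope objective standing on the table on the robot's side of the plinth, 32 mm diameter, 50 mm high. Origin at the centre of its underside.
- screwdriver: Bystander: loose screwdriver with yellow handle, 160 mm long, lying on the table on the far side of the plinth. Origin under its middle.
Things that resemble listed ones, but are neither listed nor needed, are in the scene too. Of the things like the reader, leave any that is turquoise; of the rest the larger one is meant.

How it is judged:
By the outcome, as a careful person would: the job done as asked, in the order asked, and still so for the second after the job is handed in, with the robot touching nothing.
It also fails if it takes over 38 s, if anything falls off the work surface, if the arm or the gripper's body presses on something with over 40 N, if the wrist force passes 120 N, or if a joint passes its speed limit or range.

ROBOT

A 7-joint arm with a two-finger parallel gripper is mounted at the origin on the work surface. World frame = base frame: x ahead of the robot, y to its left, z up, the work surface at z = 0. Lengths are in m, angles in rad, forces in N, time in s.
With the tool pointing down it reaches from about 0.425 to 0.95 m from the base axis. Payload 4.7 kg.
Tool frame: the origin (TCP) lies on the centre line of the jaws, within the pads' length; the fingertips stand robot.nose_length ahead of it and the grasp point (between the pads) lies 8 mm behind it (robot.nose_length is the distance from the TCP to the fingertips, in m); z points along the fingers, x is the direction in which the jaws open and shut, and the axes are right-handed (so a half turn about z gives the same grasp; the last joint's range is limited). The gripper opens to 85 mm and grips with 20 to 120 N. Pads are 22 mm wide; open, the fingers measure 114 mm over their backs; the gripper's body (76 mm by 85 mm) begins 54 mm behind the grasp point. The pads swing forward as they close: fully open they stand 13 mm farther back than shut.
Start: joints at [-1.333, 0.469, -0.049, 1.532, 0.024, 1.141, -0.082], TCP at [0.178, 0.651, 0.242] pointing down, gripper open.
Joint ranges: [-2.59, 2.59], [-0.33, 1.99], [-1.39, 1.29], [0.1, 2.45], [-1.04, 4.18], [0.21, 1.99], [-2.66, 2.66]. Speed limits (rad/s): [2.57, 2.57, 3.14, 3.14, 3.14, 3.14, 3.14].

INTERFACE

Orientations are given as [roll, pitch, yaw] about the fixed x, y, z axes, in that order (R = Rz(yaw) Ry(pitch) Rx(roll)).
In Python, from plant import robot gives the robot as it stands. Calls block until the motion is done:
- robot.goto(position, orientation): joint-space move of the TCP to a pose.
- robot.move_straight(position, vel=0.15, attitude=None, contact_N=None): straight line of the TCP; attitude=None keeps the orientation; vel is the mean speed in m/s. With contact_N (N) it stops when the force on the tool has changed by that much, and returns True; else False.
- robot.move_joints(angles): joint-space move.
- robot.grip(opening, strength=None): opening from 0.0 (shut) to 1.0 (fully open); strength is the grip in N (None keeps the last); returns when the fingers have stopped.
- robot.sleep(seconds).
- robot.inverse_kinematics(position, orientation): joint angles nearest the present ones, or None.
- robot.sense(): the state.
- robot.grab_frame(name): name is "scene" or "top" or "wrist"; returns a dict with "image" (384x512x3 uint8, red, green, blue), "range_z" (384x512 float32, m along the optical axis (not along the pixel's ray), 0 where there is no reading), "fx", "fy", "cx", "cy" (pixels), "dist_coeffs" ([k1, k2, p1, p2, k3] as OpenCV has them; the pictures are not rectified), "R" (3x3) and "t" (3): a world point X has camera coordinates R X + t. Camera axes: x right, y down, z forward; pixel columns grow to the right and rows downward; lengths in m; the calibration is good to about 2 mm. A picture is of the moment at which its call begins.
A pose or a line that the arm cannot do raises robot.IKError and nothing moves.
- robot.close_job(): hands the job in, once; it reports no verdict.
The state is a dict: "t": time; "joint_pos": joint angles; "joint_velocities": joint speeds; "effort": joint torques, N m; "tcp_pos": TCP position; "tcp_rot": TCP orientation; "wrist_force": force on the tool from outside, world axes, zero at the start; "torque": the same for the moment, N m; "opening": opening from 0.0 (shut) to 1.0 (fully open).
Only numpy, scipy, OpenCV 4.12 (cv2) and the standard library are available. Lean on these libraries where they do the work, as an engineer would, in place of code of your own. Each camera call takes 0.05 s, during which the arm holds its last target.

## Working session

There is one attempt and no reset: what is moved stays moved. The work goes in short steps, each a Python script; the robot and the scene stay as the last script left them, time stands still between calls to the robot, and variables do not carry over. Pictures are saved under pics/ and viewed, and the job is handed in when it is done.

```bash
ls; mkdir -p pics; cat > h.py <<'E'
import numpy as np, cv2
from plant import robot
def save(n,f): cv2.imwrite(f'pics/{n}.png', cv2.cvtColor(f['image'],cv2.COLOR_RGB2BGR))
def K(f): return np.array([[f['fx'],0,f['cx']],[0,f['fy'],f['cy']],[0,0,1.]])
def cloud(f):
    h,w=f['range_z'].shape
    u,v=np.meshgrid(np.arange(w),np.arange(h))
    p=cv2.undistortPoints(np.stack([u.ravel(),v.ravel()],1).astype(np.float64)[:,None],K(f),np.array(f['dist_coeffs']))[:,0]
    z=f['range_z'].ravel().astype(float)
    X=np.c_[p*z[:,None],z]
    W=(X-np.array(f['t']))@np.array(f['R'])
    W[z==0]=np.nan
    return W.reshape(h,w,3)
def onplane(f,uv,z):
    p=cv2.undistortPoints(np.array(uv,float).reshape(-1,1,2),K(f),np.array(f['dist_coeffs']))[:,0]
    R=np.array(f['R']);t=np.array(f['t']);c=-R.T@t
    d=np.c_[p,np.ones(len(p))]@R
    return c+d*((z-c[2])/d[:,2])[:,None]
def proj(f,P):
    r,_=cv2.Rodrigues(np.array(f['R'])); return cv2.projectPoints(np.array(P,float).reshape(-1,1,3),r,np.array(f['t']),K(f),np.array(f['dist_coeffs']))[0][:,0]
E
python3 - <<'E'
from h import *
import pickle
fs={n:robot.grab_frame(n) for n in ('scene','top')}
pickle.dump(fs,open('f0.pkl','wb'))
for n in fs: save(n+'0',fs[n]); print(n,-np.array(fs[n]['R']).T@fs[n]['t'])
s=robot.sense(); print(s['t'],s['tcp_pos'],s['tcp_rot'],robot.nose_length)
E
```

```text
pics
scene [ 1.14805488 -0.25185068  0.85133942]
top [0.33221322 0.05001973 1.37920687]
0.1 [0.17781708 0.65063632 0.24136352] [3.14150219e+00 1.77670992e-03 1.30402918e+00] 0.011
```

View pics/scene0.png

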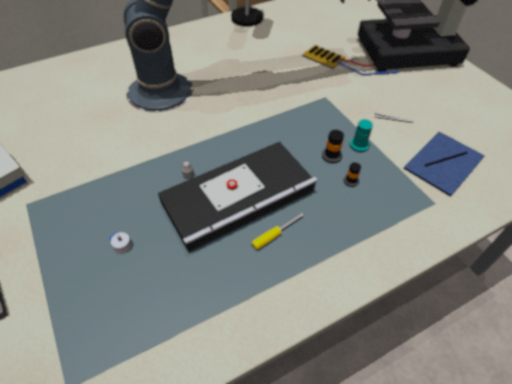

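View pics/top0.png

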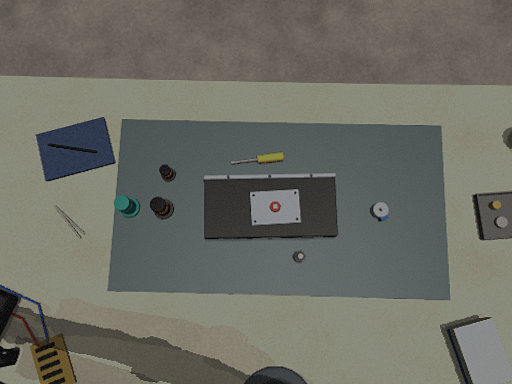

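The scene view has three candidates for the reader: a large black and amber post at scene (334,146) / top (161,207), a smaller one at scene (353,173) / top (167,173), and a turquoise one at scene (361,135) / top (125,205). By the description I want the larger black and amber post. The plate carries the red mount at top (275,207), and the motor is at top (380,211).

```bash
python3 - <<'E'
from h import *
import pickle
fs=pickle.load(open('f0.pkl','rb'))
im=fs['scene']['image'][105:205,300:400]; im2=fs['top']['image'][150:250,100:350]
cv2.imwrite('pics/crop0.png',cv2.cvtColor(np.hstack([cv2.resize(im,(300,300)),cv2.resize(im2,None,fx=2,fy=3)[:300]]),cv2.COLOR_RGB2BGR))
for n in fs:
    W=cloud(fs[n]); I=fs[n]['image'].astype(int)
    Z=W[...,2]; roi=(W[...,0]>.4)&(W[...,0]<.8)&(abs(W[...,1])<.5)
    print(n,'table',np.nanmedian(Z[roi&(Z<.02)]))
    m=roi&(Z>.04)&(Z<.062)
    k,l,st,c=cv2.connectedComponentsWithStats(m.astype(np.uint8))
    i=1+np.argmax(st[1:,4]); m=l==i
    r=cv2.minAreaRect(W[m][:,:2].astype(np.float32)); print('plinth',r,np.median(Z[m]))
    # plate: bright within plinth
    g=I.sum(2); 
    for name,c in dict(red=(I[...,0]>120)&(I[...,1]<80)&(I[...,2]<80)&roi, plate=m&(g>330)).items():
        k,l,st,_=cv2.connectedComponentsWithStats(c.astype(np.uint8))
        for i in range(1,k):
            if st[i,4]>15:
                q=W[l==i]; q=q[~np.isnan(q[:,2])]
                print(name,st[i],np.median(q,0),cv2.minAreaRect(q[:,:2].astype(np.float32)))
    m=roi&(Z>.01)&(Z<.2)
    k,l,st,cc=cv2.connectedComponentsWithStats(m.astype(np.uint8))
    for i in range(1,k):
        if st[i,4]>15: q=W[l==i]; print('obj',cc[i].round(),st[i,4],q.min(0).round(3),q.max(0).round(3))
E
```

```text
scene table 0.0004786529703569892
plinth ((0.5531256198883057, 0.02503412961959839), (0.18371263146400452, 0.3802827000617981), 2.4280591011047363) 0.050349938745952616
red [228 184   9   5  29] [0.55721428 0.00556191 0.06674341] ((0.5557821989059448, 0.007752380333840847), (0.020694049075245857, 0.013394956476986408), 63.148502349853516)
plate [ 200  164   65   47 1565] [0.55040405 0.00562544 0.05546301] ((0.543728768825531, 0.013449311256408691), (0.1072034016251564, 0.14710289239883423), 4.337435722351074)
plate [183 177 134  66 738] [0.6364183  0.01114482 0.05697482] ((0.6330084204673767, 0.027833357453346252), (0.021013576537370682, 0.37832406163215637), 2.484212875366211)
obj [362. 134.] 462 [0.52  0.414 0.01 ] [0.575 0.47  0.093]
obj [334. 145.] 487 [0.514 0.313 0.01 ] [0.571 0.368 0.092]
obj [235. 194.] 8900 [ 0.455 -0.168  0.01 ] [0.652 0.218 0.071]
obj [187. 170.] 141 [ 0.404 -0.079  0.01 ] [ 0.429 -0.047  0.052]
obj [354. 172.] 234 [0.633 0.316 0.01 ] [0.665 0.35  0.067]
obj [270. 235.] 374 [ 0.685 -0.014  0.01 ] [0.722 0.143 0.029]
obj [120. 242.] 322 [ 0.52  -0.318  0.01
[... 968 characters left out ...]
 0.08821184933185577), (0.010108569636940956, 0.10418419539928436), 1.8019367456436157)
plate [ 250  189   51   36 1369] [0.54671596 0.01188962 0.05742741] ((0.5477123856544495, 0.011905580759048462), (0.09548104554414749, 0.1389256715774536), 4.814404487609863)
obj [265. 157.] 268 [ 0.686 -0.011  0.01 ] [0.72  0.145 0.033]
obj [166. 172.] 171 [0.628 0.312 0.01 ] [0.664 0.354 0.073]
obj [270. 206.] 8405 [ 0.455 -0.167  0.011] [0.662 0.22  0.077]
obj [126. 205.] 395 [0.516 0.414 0.01 ] [0.573 0.465 0.099]
obj [161. 207.] 373 [0.515 0.312 0.01 ] [0.572 0.367 0.1  ]
obj [381. 210.] 230 [ 0.521 -0.319  0.01 ] [ 0.573 -0.274  0.052]
obj [299. 255.] 91 [ 0.401 -0.075  0.012] [ 0.424 -0.046  0.057]
```

View pics/crop0.png

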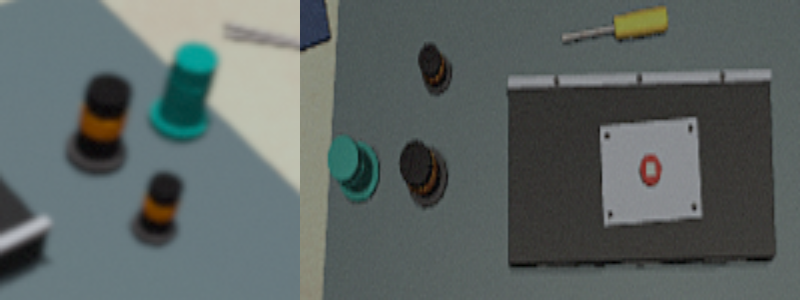

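The crop confirms the larger black and amber post, beyond the plinth's +y end, as the reader. Both depth views agree on the plinth (centre about (0.553, 0.026), yaw about 2.5°, top about 0.051) and on the plate (yaw about 4.6°). Next I move to a hover behind the plate and look with the wrist camera.

```bash
python3 - <<'E'
from h import *
import pickle
yaw=np.deg2rad(2.5)
ex=np.array([np.cos(yaw),np.sin(yaw)]);ey=np.array([-ex[1],ex[0]])
c=np.array([.553,.0257])
for y in (yaw,yaw-np.pi):
    print(robot.inverse_kinematics([*(c-.005*ex-.125*ey),.2],[np.pi,0,y]))
q=robot.inverse_kinematics([*(c-.005*ex-.125*ey),.20],[np.pi,0,yaw])
robot.goto([*(c-.005*ex-.125*ey),.20],[np.pi,0,yaw])
robot.grip(.55)
f=robot.grab_frame('wrist');pickle.dump(f,open('w1.pkl','wb'));save('w1',f)
s=robot.sense();print(s['t'],s['tcp_pos'],s['tcp_rot'],s['opening'],s['wrist_force'])
E
```

```text
[-0.53924095  0.42192416  0.84850639  1.88831873 -0.37430709  0.99794153
  0.5169637 ]
[-0.69603001  0.53495337  1.11813286  1.89482929 -0.55193134  1.06411905
 -2.44735577]
3.5667 [ 0.55347691 -0.0994348   0.20002422] [ 3.14158027e+00 -7.68307820e-05  4.35364784e-02] 0.5528549701307246 [ 0.46776036 -0.00539795  0.32754309]
```

View pics/w1.png

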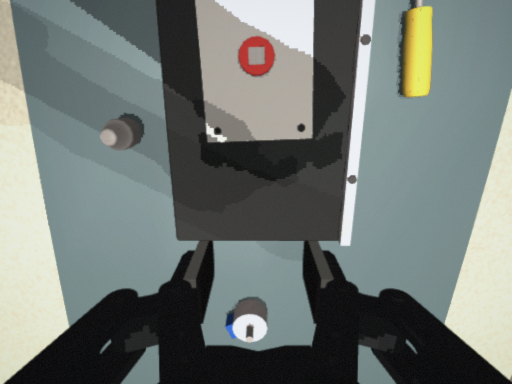

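The wrist view shows the plate's rear edge from (204,142) to (313,137), the plinth end along row 240, the fence at columns 340–375 and the fingers behind the plate, with the motor at (248,320). I'll compute the geometry from this view.

```bash
python3 - <<'E'
from h import *
import pickle
f=pickle.load(open('w1.pkl','rb'));W=cloud(f)
n=['plateRL','plateRR']; print(onplane(f,[(204,142),(313,137)],.056))
print('plinth -y end',onplane(f,[(177,240),(340,240)],.05)); print('left edge',onplane(f,[(159,5),(176,235)],.05)); print('fence',onplane(f,[(361,5),(341,240)],.058))
print('red',onplane(f,[(257,57)],.068))
print('lateral z: plate',np.nanmedian(W[90:110,230:290,2]),'ledge',np.nanmedian(W[190:230,200:330,2]),'fence',np.nanmedian(W[100:170,352:354,2]))
# plate rear edge line by height step per column
pts=[]
for u in range(212,308,4):
    col=W[110:175,u,2]; y=np.where(col<.0535)[0]
    if len(y): pts.append((u,110+y[0]))
P=onplane(f,pts,.056); k=np.polyfit(P[:,0],P[:,1],1); print('rear edge slope deg',np.degrees(np.arctan(k[0])),np.polyval(k,.548),len(pts))
E
```

```text
[[ 0.50215766 -0.0612339   0.056     ]
 [ 0.60157877 -0.05241447  0.056     ]]
plinth -y end [[ 0.47150519 -0.16528857  0.05      ]
 [ 0.64155939 -0.1579623   0.05      ]]
left edge [[ 0.46465619  0.05024191  0.05      ]
 [ 0.47071573 -0.15956181  0.05      ]]
fence [[ 0.62992334  0.05524657  0.058     ]
 [ 0.63997792 -0.15398632  0.058     ]]
red [[0.54782606 0.01116147 0.068     ]]
lateral z: plate 0.05570624170910818 ledge 0.0497390597813054 fence 0.05744347737999776
rear edge slope deg 4.686664628227844 -0.058073907946249975 24
```

```bash
cat >> h.py <<'E'
yaw=np.deg2rad(2.5)
ex=np.array([np.cos(yaw),np.sin(yaw)]);ey=np.array([-ex[1],ex[0]])
c=np.array([.5527,.0267])
def P(x,y,z): return [*(c+x*ex+y*ey),z]
def pl(p): d=np.array(p[:2])-c; return np.array([d@ex,d@ey])
E
python3 - <<'E'
from h import *
print('rear mid',pl([.5533,-.0584]),'red',pl([.5477,.0115]),'reader',pl([.543,.34]))
robot.move_straight(P(-.0057,-.12,.085),vel=.15)
r=robot.move_straight(P(-.0057,-.12,.050),vel=.015,contact_N=3)
s=robot.sense();print(r,s['t'],s['tcp_pos'],s['wrist_force'],s['opening'])
E
```

```text
rear mid [-0.00311258 -0.08504518] red [-0.00565826 -0.01496744] reader [0.00397519 0.31342492]
True 6.0833 [ 0.55223032 -0.0934481   0.05858565] [-0.45837214  0.71240568  5.15405091] 0.5529698752700463
```

```bash
python3 - <<'E'
from h import *
import pickle
robot.move_straight(P(-.0057,-.12,.0605),vel=.05)
robot.move_straight(P(-.0057,-.095,.0605),vel=.05)
robot.move_straight(P(-.0057,.06,.0605),vel=.04)
s=robot.sense();print(s['t'],s['tcp_pos'],s['wrist_force'],pl(s['tcp_pos']))
fs={n:robot.grab_frame(n) for n in ('scene','top','wrist')}
pickle.dump(fs,open('f2.pkl','wb'))
for n in fs: save(n+'2',fs[n])
cv2.imwrite('pics/m2.png',cv2.cvtColor(np.hstack([cv2.resize(fs['wrist']['image'],(400,300)),cv2.resize(fs['scene']['image'][80:280,130:400],(400,300))]),cv2.COLOR_RGB2BGR))
E
```

```text
11.0083 [0.54436163 0.08634618 0.06049586] [ 0.29062927 -1.65398698  0.29121461] [-0.0057287   0.05995312]
```

View pics/m2.png

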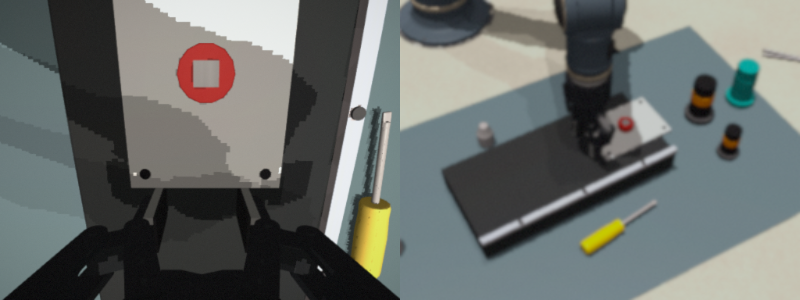

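View pics/wrist2.png

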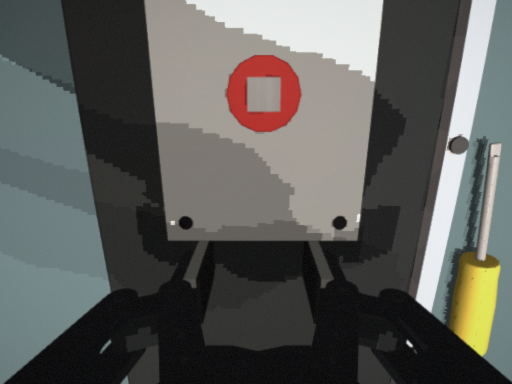

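View pics/top2.png

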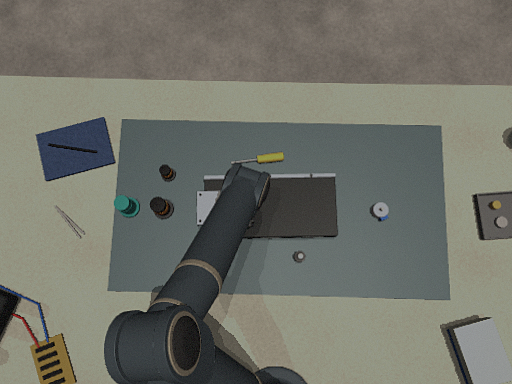

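The wrist view shows the plate square to the fingers, with its rear edge along row 241 and the red mount at (264,94). In the top view the leading edge, at column 197, already sticks out past the plinth end at column 204. I'll measure this before the last push.

```bash
cat > m.py <<'E'
from h import *
def meas(f,n):
    W=cloud(f); I=f['image'].astype(int); Z=W[...,2]
    off=0.002 if n=='top' else 0
    B=(I.min(2)>75 if n!='top' else I.min(2)>100)
    D=(W[...,:2]-c); X=D@ex; Y=D@ey
    m=(X>-.07)&(X<.06)&(Y>-.2)&(Y<.3)&(abs(Z-off-.056)<.004)&B
    k,l,st,_=cv2.connectedComponentsWithStats(m.astype(np.uint8)); i=1+np.argmax(st[1:,4]); m=l==i
    print(n,'plate',st[i],'x',np.percentile(X[m],[1,99]).round(4),'y',np.percentile(Y[m],[.5,99.5]).round(4),'rect',cv2.minAreaRect(np.c_[X[m],Y[m]].astype(np.float32)))
    r=(I[...,0]>110)&(I[...,1]<80)&(I[...,2]<80)&(abs(X)<.06)&(Y<.25)
    print('  red minmax mean',X[r].min(),X[r].max(),Y[r].min(),Y[r].max())
    # plinth end
    e=(abs(Z-off-.05)<.006)&(abs(X)<.085)
    for lo,hi in((-.085,-.06),(.05,.075),(.081,.088)):
        q=Y[e&(X>lo)&(X<hi)]
        if len(q)>10: print('  ledge end',lo,np.nanmax(q).round(4),np.percentile(q,99).round(4), np.nanmin(q).round(4))
E
python3 - <<'E'
from m import *
import pickle
fs=pickle.load(open('f2.pkl','rb'))
for n in fs: meas(fs[n],n)
f=fs['wrist']
a=onplane(f,[(168,241),(358,241)],.056);print('rear',[pl(p) for p in a]); print('red',pl(onplane(f,[(264,94)],.068)[0]))
f0=pickle.load(open('f0.pkl','rb'))
for n in f0: meas(f0[n],n+'' )
f=fs['top']; cv2.imwrite('pics/t2c.png',cv2.resize(cv2.cvtColor(f['image'][160:250,180:280],cv2.COLOR_RGB2BGR),None,fx=6,fy=6,interpolation=2))
f=fs['scene']; cv2.imwrite('pics/s2c.png',cv2.resize(cv2.cvtColor(f['image'][130:220,240:340],cv2.COLOR_RGB2BGR),None,fx=6,fy=6,interpolation=2))
E
```

```text
scene plate [266 145  48  42 945] x [-0.0503  0.0452] y [0.0702 0.2096] rect ((-0.0030892230570316315, 0.13948900997638702), (0.1412041038274765, 0.09917564690113068), 89.81342315673828)
  red minmax mean -0.015169444560835925 0.011123615976983765 0.12379713812725855 0.14954347659448244
  ledge end -0.085 0.1888 0.1846 -0.1911
  ledge end 0.05 0.1891 0.183 -0.1916
  ledge end 0.081 0.1878 0.1834 -0.1914
top plate [197 191  23  33 415] x [-0.0468  0.0433] y [0.1452 0.2087] rect ((-0.003396127372980118, 0.1777450144290924), (0.06382416933774948, 0.09390298277139664), 88.69927215576172)Traceback (most recent call last):
  File "<stdin>", line 4, in <module>
  File "m.py", line 11, in meas
    print('  red minmax mean',X[r].min(),X[r].max(),Y[r].min(),Y[r].max())
                              ~~~~~~~~^^
    return umr_minimum(a, axis, None, out, keepdims, initial, where)
ValueError: zero-size array to reduction operation minimum which has no identity
```

```bash
sed -i "s/    print('  red/    if r.any(): print('  red/" m.py
python3 - <<'E'
from m import *
import pickle
fs=pickle.load(open('f2.pkl','rb'))
for n in ('top','wrist'): meas(fs[n],n)
f=fs['wrist']
a=onplane(f,[(168,241),(358,241)],.056);print('rear',[pl(p) for p in a]); print('red',pl(onplane(f,[(264,94)],.068)[0]))
f0=pickle.load(open('f0.pkl','rb'))
for n in f0: meas(f0[n],n+'' )
w=pickle.load(open('w1.pkl','rb')); print('-y end wrist',[pl(p) for p in onplane(w,[(177,240),(340,240)],.05)])
f=fs['top']; cv2.imwrite('pics/t2c.png',cv2.resize(cv2.cvtColor(f['image'][160:250,180:280],cv2.COLOR_RGB2BGR),None,fx=6,fy=6,interpolation=2))
E
```

```text
top plate [197 191  23  33 415] x [-0.0468  0.0433] y [0.1452 0.2087] rect ((-0.003396127372980118, 0.1777450144290924), (0.06382416933774948, 0.09390298277139664), 88.69927215576172)
  ledge end -0.085 0.075 0.0691 -0.1899
  ledge end 0.05 0.1897 0.1892 -0.1882
  ledge end 0.081 0.1885 0.1872 -0.1881
wrist plate [  145     0   238   241 46621] x [-0.0505  0.0434] y [0.0719 0.1768] rect ((-0.0036123469471931458, 0.12411448359489441), (0.10690388828516006, 0.09684091061353683), 89.81388854980469)
  red minmax mean -0.01953330464155803 0.011363141700204572 0.12637971836178244 0.15530909196719006
  ledge end -0.085 0.18 0.1784 -0.0357
  ledge end 0.05 0.1797 0.1783 -0.0357
rear [array([-0.05122125,  0.07058738]), array([0.04478612, 0.07059832])]
red [-0.00328258  0.14086629]
scene plate [ 200  165   65   47 1467] x [-0.0539  0.0436] y [-0.0858  0.0545] rect ((-0.008023105561733246, -0.013405464589595795), (0.10471076518297195, 0.147196963429451), 3.3526294231414795)
  red minmax mean -0.008656732036686461 0.008440576940979348 -0.029202794270236972 -0.008303095800294062
  ledge end -0.085 0.1879 0.1826 -0.1913
  ledge end 0.05 0.1872 0.183 -0.1919
  ledge end 0.081 0.1571 0.1561 -0.1915
top plate [ 250  189   51   36 1250] x [-0.0534  0.0416] y [-0.0834  0.0554] rect ((-0.006322775036096573, -0.014312081038951874), (0.09685149043798447, 0.13930007815361023), 2.3064239025115967)
  red minmax mean -0.018774521765692845 0.005530634078650272 -0.029357271800522014 -0.0005176824914149709
  ledge end -0.085 0.1892 0.186 -0.1893
  ledge end 0.05 0.1896 0.1861 -0.1885
  ledge end 0.081 0.1897 0.1892 -0.1622
-y end wrist [array([-0.08949195, -0.18826417]), array([ 0.08071996, -0.18836253])]
```

```bash
true
```

```text
(no output)
```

Overhang is about 21 mm now and the plate is square to within about 0.2°. It needs 26.5 mm more.

```bash
python3 - <<'E'
from m import *
import pickle
robot.move_straight(P(-.0057,.0865,.0605),vel=.025)
s=robot.sense();print(s['t'],pl(s['tcp_pos']),s['wrist_force'])
robot.move_straight(P(-.0057,.06,.0605),vel=.05)
robot.move_straight(P(-.0057,.05,.22),vel=.12)
fs={'wrist':robot.grab_frame('wrist')}
robot.move_straight(P(-.0057,-.18,.25),vel=.15)
s=robot.sense();print(s['t'])
for n in ('scene','top'): fs[n]=robot.grab_frame(n)
pickle.dump(fs,open('f3.pkl','wb'))
for n in fs: save(n+'3',fs[n]); meas(fs[n],n)
cv2.imwrite('pics/m3.png',cv2.cvtColor(np.hstack([cv2.resize(fs['wrist']['image'],(400,300)),cv2.resize(fs['scene']['image'][80:280,130:400],(400,300))]),cv2.COLOR_RGB2BGR))
f=fs['top']; cv2.imwrite('pics/t3c.png',cv2.resize(cv2.cvtColor(f['image'][140:270,110:400],cv2.COLOR_RGB2BGR),(780,350),interpolation=2))
E
```

```text
12.3667 [-0.00573661  0.08675251] [-0.33164774  0.03846648  0.25874522]
16.2833
wrist plate [  206     0   112   132 12705] x [-0.0505  0.0433] y [0.0982 0.2101] rect ((-0.003518223762512207, 0.1544390171766281), (0.09653376787900925, 0.11285341531038284), 0.0007379716844297945)
  red minmax mean -0.01795395238446341 0.010714403276302232 0.15313956993256106 0.17334531551335364
  ledge end -0.085 0.1895 0.1874 -0.1729
  ledge end 0.05 0.1892 0.1874 -0.1719
scene plate [ 260  142   61   41 1246] x [-0.0509  0.0449] y [0.0962 0.2355] rect ((-0.006161220371723175, 0.16667529940605164), (0.14382731914520264, 0.10392795503139496), 89.54224395751953)
  red minmax mean -0.004624329731141822 0.012464993042273805 0.1518370253325247 0.16617099479659905
  ledge end -0.085 0.1876 0.1836 -0.1912
  ledge end 0.05 0.1887 0.1832 -0.1915
  ledge end 0.081 0.1724 0.1714 -0.1915
top plate [ 187  190   49   34 1291] x [-0.0503  0.0438] y [0.0992 0.2372] rect ((-0.0030662901699543, 0.1683315634727478), (0.13862621784210205, 0.09627307951450348), 89.90022277832031)
  red minmax mean -0.017653997348546856 0.008999346885450139 0.1554639674104871 0.17848654885329013
  ledge end -0.085 0.1891 0.1868 -0.1048
  ledge end 0.05 0.1897 0.1864 -0.188
  ledge end 0.081 0.1797 0.1768 -0.1883
```

View pics/m3.png

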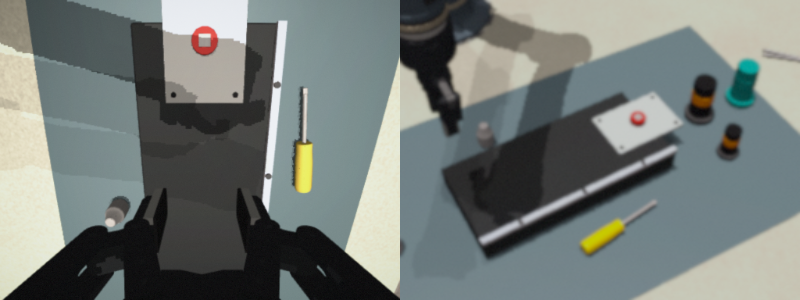

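View pics/t3c.png

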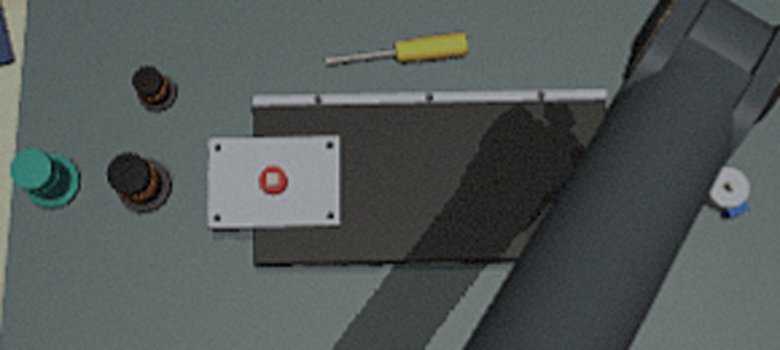

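The plate overhangs by about 47 mm, lies flat and square, and nothing else has moved. The arm is clear, so I'll hand the job in.

```bash
python3 - <<'E'
from h import *
robot.close_job()
E
```

```text
the job is handed in; nothing more can be done
```

I pushed the plate with two half-open fingertips, held about 2 mm above the ledge, towards the end where the larger black and amber reader stands. I did it in two slow pushes with a measurement between them, then backed off, raised the arm clear and handed the job in at about 16 s, well under the 38 s limit.

**Last checks:**
- **Overhang:** the plate sticks out about 47 mm past the plinth end. A third of its length is 46.7 mm, and the camera views agree on the plate's position to within about 2 mm.
- **Position:** depth puts the plate's top at its expected height, so it is lying flat. It is square to the ledge within about 0.5°.
- **Other things:** in the last pictures the reader, its look-alikes, the motor, the objective and the screwdriver stand where they were. I compared these by eye and did not re-measure their positions.
- **Forces:** the readings I took never passed about 5 N at the wrist, the highest when I touched the ledge to find its height.

**Disagreements:**
- The cameras differ by 1–2 mm on where the plinth ends are. That is within the stated calibration.
- The first wrist-camera estimates of the plinth's angle ranged from 1.7° to 2.8°. I used 2.5°, which fits the two depth views.

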